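# Try the damp chest's catch, free it and hold the lid open

### The arm

A 6-joint arm with a two-finger parallel gripper is mounted at the origin on the work surface. World frame = base frame: x ahead of the robot, y to its left, z up, the work surface at z = 0. Lengths are in m, angles in rad, forces in N, time in s.
With the tool pointing down it reaches from about 0.35 to 1 m from the base axis. Payload 7.1 kg.
Tool frame: the origin (TCP) lies between the finger pads; the fingertips stand 22 mm ahead of it and the grasp point (between the pads) lies 3 mm ahead of it; z points along the fingers, y is the line along which they close (so a half turn about z gives the same grasp; the last joint's range is limited). The gripper opens to 85 mm and grips with 20 to 120 N. Pads are 22 mm wide; open, the fingers measure 114 mm over their backs; the gripper's body (76 mm by 85 mm) begins 54 mm behind the grasp point. The pads swing forward as they close: fully open they stand 13 mm farther back than shut.
Start: joints at [1.212, 0.423, 1.63, -0, 1.089, -0.019], TCP at [0.208, 0.589, 0.253] pointing down, gripper open.
Joint ranges: [-3, 3], [-0.9, 2.11], [0.09, 2.58], [-1.31, 4.45], [0.11, 2.69], [-2.54, 2.54]. Speed limits (rad/s): [2.39, 2.39, 3.01, 3.14, 3.14, 3.14].

### API

Orientations are given as a rotation vector (axis times angle).
In Python, from rig import manip gives the robot as it stands. The module is installed in compiled form; this text tells all that it offers. Calls block until the motion is done:
- manip.move_to(position, orientation): joint-space move of the TCP to a pose.
- manip.servo_line(position, orientation=None, rate=0.15): straight line of the TCP; orientation=None keeps the orientation; rate is the mean speed in m/s.
- manip.set_joints(angles): joint-space move.
- manip.command_gripper(opening, f_grip=None): finger opening in m; f_grip is the grip in N (None keeps the last); returns when the fingers have stopped.
- manip.hold(seconds).
- manip.solve_ik(position, orientation): joint angles nearest the present ones, or None.
- manip.camera(name): name is "scene" or "top"; returns a dict with "image" (480x640x3 uint8, red, green, blue), "fx", "fy", "cx", "cy" (pixels), "cam_to_world" (4x4, takes a point from camera to world coordinates). Camera axes: x right, y down, z forward; pixel columns grow to the right and rows downward; lengths in m; the calibration is good to about 2 mm. A picture is of the moment at which its call begins. There is no depth.
A pose or a line that the arm cannot do raises manip.IKError and nothing moves.
- manip.sign_off(): hands the job in; it is judged then, once.
Readings, each from a call of its own:
- manip.get_time(): time.
- manip.get_joint_positions(): joint angles.
- manip.get_joint_vel(): joint speeds.
- manip.get_tau(): joint torques, N m.
- manip.get_position(): TCP position.
- manip.get_ee_rot(): TCP orientation.
- manip.get_contact_force(): force on the tool from outside, world axes, zero at the start.
- manip.get_torque(): the same for the moment, N m.
- manip.get_width(): finger opening in m.
- manip.get_grip_force(): force on a finger pad.
Only numpy, scipy, OpenCV 4.12 (cv2) and the standard library are available. Lean on these libraries where they do the work, as an engineer would, in place of code of your own. Each camera call takes 0.05 s, during which the arm holds its last target. There are 200 camera calls.

### The job

Open the potter's damp chest and finish while still holding its yellow lid up by the black T-handle, raised to about fifty degrees, so that the clay pieces inside can be reached; let go and the lid falls shut. The catch does not always bite: first tug the lid up gently by the handle, without turning it, to feel whether it is caught, and if it is, turn the handle counterclockwise to free it and then lift; never pull hard against the catch, whose thin keeper bends. Leave the plaster moulds beside the chest where they stand.

Things in the scene. Friction and masses are not known exactly. Their poses are not given: they have to be found in the camera images.
- chest: The damp chest, a fixed plywood box with aluminium corners, 260 (x) by 340 (y) by 120 mm high without its lid. Origin: centre of its underside, on the table. Its x axis points from the catch side (nearer the robot) to the hinge side, y along the hinge, z up.
- lid_hinge (a point): Middle of the hinge line, which runs along the chest's y axis: at the far (+x) edge of the chest, 130 mm in x from its centre and 120 mm above the table. Axes as the chest's.
- lid (a joint): Angle of the yellow lid (264 by 346 by 10 mm, on top of the chest, about 0.5 kg with its fittings) in rad: 0 shut, growing as its near edge rises, stop at 1.7. The hinge is easy: the lid falls shut from below 1.5. A free lid rises with a pull of about 3 to 6 N straight up at the handle; a pull that grows past 8 N means that it is caught.
- handle: Black T-handle: bar 60 mm long (its x), 16 wide (y), 18 high; origin at its centre, at rest 34 mm above the lid's top, 164 mm over the table, 205 mm from the hinge line, midway across, lying along the chest's x. Pinch it across its y; it then pivots between the pads as the lid swings, so the tool can stay pointing down. 25 mm free under the bar, beside a 14 mm stem.
- spindle (a joint): Turn of the T-handle in rad: 0 at rest, growing counterclockwise seen from above, stop at 1.3; a light spring (0.08 N m per rad) returns it. It swings a tongue under the lid, at 0 pointing to the near wall; from 0.7 on the tongue is clear of the keeper. Keep it turned until the lid has risen 0.15 rad; then it may go back. Turned, the bar pivots stiffly: lean the tool with the lid.
- strike_rail: Steel strip fixed inside the near wall, hidden by the lid; origin at the wall's top edge, middle. Its keeper, a springy brass leaf (1 mm per 4 N), bends above 20 N. It slides in a slot, so it stands over the tongue (caught) or beside it (not caught); nothing outside shows which. If caught, the unturned handle rises about 2.5 mm, then the pull grows by some 4 to 5 N per mm.
- mould_flower: Loose round plaster press mould with a flower hollow, 94 mm diameter, 46 mm high, 0.3 kg, left (+y) of the chest, towards its hinge side; origin at the centre of its underside.
- mould_skull: Loose round plaster press mould with a skull hollow, 100 mm diameter, 50 mm high, 0.3 kg, right (-y) of the chest; origin at the centre of its underside.
- mould_leaf: Loose round plaster press mould with a leaf hollow, 88 mm diameter, 42 mm high, 0.3 kg, left (+y) of the chest, towards its catch side; origin at the centre of its underside.

How it is judged:
On the way, in this order (a step that is already met when the one before it is completed fails the run):
1. the lid is tugged up by the handle with the handle not turned (under 0.3 rad): it either bears on the keeper with more than 1.5 N or, being free, starts to rise (0.04 to 0.13 rad) (value of joint spindle below 0.3 rad and contact force between the fingers and handle above 0.5 N and value of joint lid below 0.13 rad and (contact force between strike_rail and anything else above 1.5 N or value of joint lid above 0.04 rad)), for 0.05 s.
2. the lid is raised clear of its catch, by the handle (over 0.35 rad) (value of joint lid above 0.35 rad and contact force between the fingers and handle above 0.5 N), for 0.1 s.
At the end, for the whole second after the job is handed in: The lid stands still at 40 to 63 degrees (0.70 to 1.10 rad), held by the fingers at the T-handle with more than 1 N, and the three moulds are within 20 mm of where they stood (value of joint lid between 0.7 and 1.1 rad and velocity of joint lid between -0.1 and 0.1 rad/s and contact force between the fingers and handle above 1 N and distance of each of mould_flower, mould_skull, mould_leaf from where it was at the start of the episode below 0.02 m); the arm keeps its last pose, push and grip.
It fails at once if the keeper is pulled with more than 20 N (contact force between strike_rail and anything else above 20 N).
It fails at once if a plaster mould is moved 20 mm or more (distance of any of mould_flower, mould_skull, mould_leaf from where it was at the start of the episode above 0.02 m).
It also fails if it takes over 45 s, if anything falls off the work surface, if the arm or the gripper's body presses on something with over 40 N, if the wrist force passes 120 N, or if a joint passes its speed limit or range.

## Working session

There is one attempt and no reset: what is moved stays moved. The work goes in short steps, each a Python script; the robot and the scene stay as the last script left them, time stands still between calls to the robot, and variables do not carry over. Pictures are saved under pics/ and viewed, at most 10 in all, crops included, and the job is handed in when it is done.

```bash
mkdir -p pics
python3 - <<'E'
from rig import manip as m
import cv2,pickle
for n in("top","scene"):
    c=m.camera(n);pickle.dump(c,open(f"pics/{n}.pkl","wb"));cv2.imwrite(f"pics/{n}0.png",c["image"][:,:,::-1])
    print(n,c["fx"],c["cx"],c["cy"],c["cam_to_world"].round(3).tolist())
print(m.get_time(),m.get_ee_rot(),m.get_width())
E
```

```text
top 519.393333703447 318.8536965261842 237.89489169865274 [[0.002, -0.999, 0.052, 0.514], [-1.0, -0.001, 0.005, 0.062], [-0.005, -0.052, -0.999, 1.212], [0.0, 0.0, 0.0, 1.0]]
scene 583.6358875818119 318.6208071583614 240.90924018432864 [[-0.686, 0.392, -0.614, 1.357], [0.728, 0.37, -0.577, 0.775], [0.001, -0.842, -0.539, 0.832], [0.0, 0.0, 0.0, 1.0]]
0.1 [-5.31174490e-01 -3.09605134e+00  2.22877576e-03] 0.0854466290390158
```

View pics/top0.png

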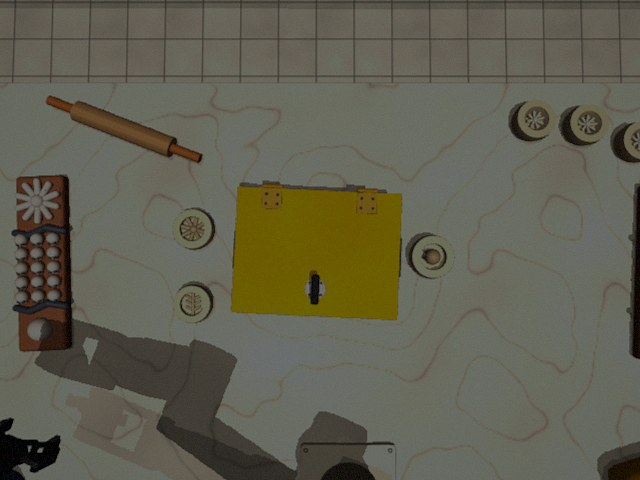

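View pics/scene0.png

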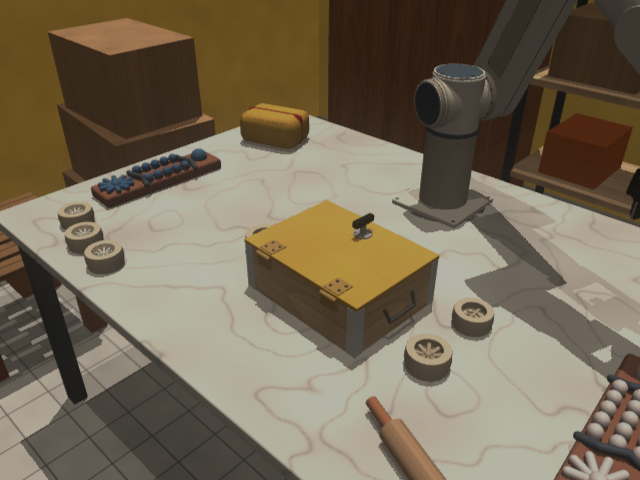

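The top view shows the lid's corners at about (238,186), (402,194), (397,320) and (232,311), with the bar at (315,289). The moulds are at (194,229), (194,302) and (431,256). The scene view shows the bar at about (364,220).

```bash
cat > h.py <<'E'
import numpy as np,cv2,pickle
def ray(c,u,v,z):
    T=c["cam_to_world"];d=T[:3,:3]@[(u-c["cx"])/c["fx"],(v-c["cy"])/c["fy"],1]
    return T[:3,3]+d*(z-T[2,3])/d[2]
def proj(c,p):
    T=c["cam_to_world"];q=T[:3,:3].T@(np.asarray(p)-T[:3,3]);return np.array([c["cx"]+c["fx"]*q[0]/q[2],c["cy"]+c["fy"]*q[1]/q[2]])
E
python3 - <<'E'
from h import *
c=pickle.load(open("pics/top.pkl","rb"));s=pickle.load(open("pics/scene.pkl","rb"))
im=c["image"];hsv=cv2.cvtColor(im,cv2.COLOR_RGB2HSV)
y=cv2.inRange(hsv,(18,180,80),(35,255,255));y[:170]=0;y[330:]=0;y[:,:220]=0;y[:,410:]=0
ct=max(cv2.findContours(y,0,2)[0],key=cv2.contourArea)
P=np.array([ray(c,*p[0],.13)[:2] for p in ct],np.float32)
R=cv2.minAreaRect(P);print("lid",R);print(cv2.boxPoints(R))
k=(im.max(2)<45).astype(np.uint8);k[:262]=0;k[312:]=0;k[:,:300]=0;k[:,330:]=0
n,l,st,ce=cv2.connectedComponentsWithStats(k);i=1+st[1:,4].argmax();print(st[i],ce[i])
v,u=np.nonzero(l==i);Q=np.array([ray(c,a,b,.173)[:2] for a,b in zip(u,v)],np.float32);print("bar",cv2.minAreaRect(Q),Q.mean(0))
a=np.deg2rad(R[2]);cen=np.array(R[0])
for a in (a,a-np.pi/2):
    ex=np.array([np.cos(a),np.sin(a)])
    if ex[0]>.8:
        h=cen+ex*(.128-.205);print("yaw",a,"pred handle",h)
        H=np.r_[h,.164];print(proj(c,H),proj(s,H))
        for d in(-.03,.03): print(proj(s,np.r_[h+d*ex,.164]),proj(c,np.r_[h+d*ex,.173]))
b=cv2.resize(im[255:325,270:360],None,fx=6,fy=6,interpolation=2)[:,:,::-1]
d=cv2.resize(s["image"][190:260,320:410],None,fx=6,fy=6,interpolation=2)[:,:,::-1]
cv2.imwrite("pics/crop.png",np.vstack([b,d])[:, :]if 0 else cv2.resize(np.hstack([b,d]),(800,311)))
E
```

```text
lid ((0.5436521768569946, 0.07252690196037292), (0.34395429491996765, 0.26919466257095337), 87.38550567626953)
[[ 0.40135008 -0.09313147]
 [ 0.67026454 -0.10541098]
 [ 0.6859543   0.23818527]
 [ 0.4170398   0.2504648 ]]
[309 275  10  29 227] [314.26872247 289.13215859]
bar ((0.4657427668571472, 0.07776780426502228), (0.05562217906117439, 0.01795900985598564), 0.09968313574790955) [0.46545762 0.07622717]
yaw -0.045631534223799175 pred handle [0.46673233 0.07603931]
[314.42385043 288.28176684] [363.69521181 220.72031672]
[372.56883629 216.04599052] [313.6456087  303.59065962]
[354.57987894 225.52196674] [315.08134621 273.42299137]
```

View pics/crop.png

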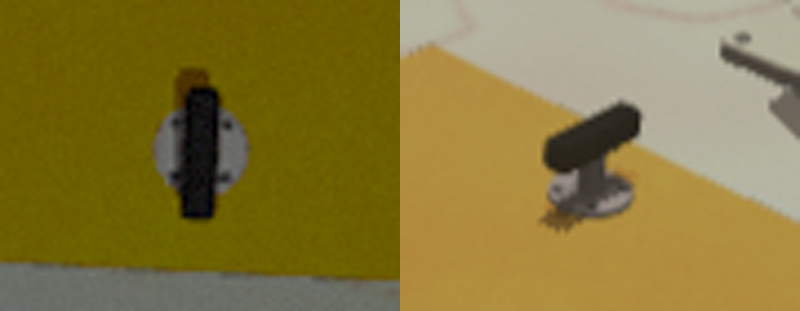

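```bash
cat >> h.py <<'E'
from scipy.spatial.transform import Rotation as Ro
YAW=-0.0456; EX=np.array([np.cos(YAW),np.sin(YAW),0]); EY=np.array([-EX[1],EX[0],0])
H0=np.array([.4662,.0762,.164])
FL=1  # tool x along FL*EX
def ori(turn=0,lean=0,s=FL):
    x=s*EX; z=np.array([0,0,-1.]); B=Ro.from_matrix(np.c_[x,np.cross(z,x),z])
    return (Ro.from_rotvec(EY*lean)*Ro.from_rotvec([0,0,turn])*B).as_rotvec()
def arc(th):
    c,s=np.cos(th),np.sin(th); return H0+EX*(.205-.205*c+.044*s)+np.array([0,0,.205*s+.044*c-.044])
OFF=np.array([0,0,.003])
E
python3 - <<'E'
from h import *
from rig import manip as m
for s in(1,-1):
  for t in(0,1.0,1.2):
    q=m.solve_ik(H0+OFF,ori(t,0,s));print(s,t,None if q is None else np.round(q,2))
  q=m.solve_ik(arc(.9)+OFF,ori(0,0,s));print(s,None if q is None else np.round(q,2))
E
```

```text
1 0 [ 0.14  0.33  2.02 -0.    0.78  1.75]
1 1.0 [0.14 0.33 2.02 0.   0.78 0.75]
1 1.2 [ 0.14  0.33  2.02 -0.    0.78  0.55]
1 [ 0.1   0.3   1.67 -0.    1.17  1.72]
-1 0 [ 0.14  0.33  2.02 -0.    0.78 -1.39]
-1 1.0 [ 0.14  0.33  2.02  0.    0.78 -2.39]
-1 1.2 None
-1 [ 0.1   0.3   1.67 -0.    1.17 -1.42]
```

Run:
```python
from h import *
from rig import manip as m
m.move_to(H0+[0,0,.12],ori())
m.servo_line(H0+OFF+[0,0,.0],ori(),rate=.08)
f=m.get_contact_force();print("open",m.get_time(),m.get_position(),f)
a=m.camera("scene")["image"][150:270,290:450];b=m.camera("top")["image"][220:340,240:400]
cv2.imwrite("pics/g.png",cv2.resize(np.hstack([a,b])[:,:,::-1],(800,300),interpolation=2))
```

```text
open 3.775 [0.46651471 0.07625384 0.16742828] [-0.25131257  0.73376936  0.18149728]
```

View pics/g.png

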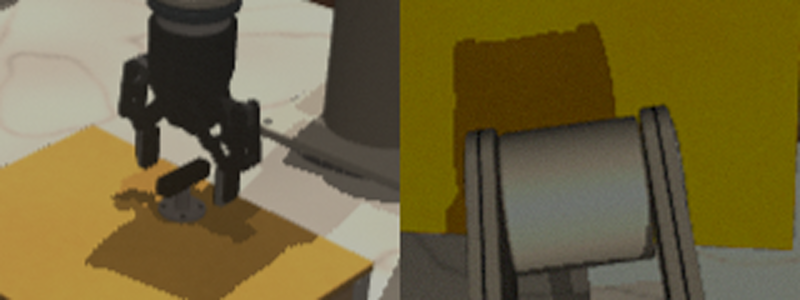

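The open fingers straddle the bar (scene crop, bar at about (183,177), fingers on both sides). I'll close on it and tug gently.

Run:
```python
from h import *
from rig import manip as m
m.command_gripper(0.0,40)
m.hold(.3)
p0=m.get_position();f0=m.get_contact_force();print("closed",m.get_time(),m.get_width(),m.get_grip_force(),f0,m.get_torque())
th=0
for i in range(20):
    th+=.8/205; m.servo_line(arc(th)+OFF,ori(),rate=.008); m.hold(.1)
    f=m.get_contact_force()-f0; dz=(m.get_position()-p0)[2]*1e3
    print(round(th,4),round(dz,2),f.round(2))
    if f[2]<-8: print("LIMIT");break
m.hold(.1);print(m.get_time(),m.get_contact_force()-f0,th)
```

```text
closed 4.8083 0.015562283636431851 41.03828251361847 [ -1.78798685 -14.31938209   6.16062177] [-1.98397394  0.18298371 -0.02879139]
0.0039 0.09 [ 2.76  0.16 -7.47]
0.0078 0.7 [  4.28   1.05 -10.48]
LIMIT
5.6083 [  2.99252229   0.63767874 -10.04935344] 0.007804878048780489
```

The baseline was preloaded by closing (14 N sideways, 6 N up), so the absolute pull is only about 4 N. I'll relieve the side load first, then go on using absolute force.

Run:
```python
from h import *
from rig import manip as m
th=.0078; off=OFF.copy()
for i in range(6):
    f=m.get_contact_force(); print("y",off[1],f.round(2),m.get_position().round(4))
    if abs(f@EY)<3: break
    off=off+EY*.0007*np.sign(f@EY); m.servo_line(arc(th)+off,ori(),rate=.01); m.hold(.15)
p0=m.get_position()
for i in range(16):
    f=m.get_contact_force()
    print(round(th,4),((m.get_position()-p0)*1e3).round(2),f.round(2))
    if f[2]<-9: print("LIMIT");break
    th+=.6/205; m.servo_line(arc(th)+off,ori(),rate=.008); m.hold(.1)
print(m.get_time(),m.get_contact_force(),th,off.tolist())
```

```text
y 0.0 [  1.2  -13.68  -3.89] [0.4662 0.0743 0.168 ]
y -0.0006992723501002847 [ 1.34 -8.98 -3.69] [0.4661 0.0742 0.1681]
y -0.0013985447002005694 [ 0.7  -6.84 -4.82] [0.4662 0.0741 0.1682]
y -0.0020978170503008543 [ 0.73 -3.53 -4.04] [0.4662 0.074  0.1684]
y -0.002797089400401139 [-1.1   3.17 -4.43] [0.4663 0.0738 0.1686]
y -0.0020978170503008543 [-0.65 -0.15 -4.93] [0.4663 0.0739 0.1685]
0.0078 [0. 0. 0.] [-0.65 -0.15 -4.93]
0.0107 [0.12 0.03 0.57] [-0.73 -2.49 -5.  ]
0.0137 [0.23 0.07 1.17] [-2.39 -1.91 -5.73]
0.0166 [0.28 0.07 1.66] [-1.76 -2.23 -7.76]
0.0195 [0.43 0.03 2.25] [-2.05 -5.4  -9.07]
LIMIT
9.0083 [-2.05443438 -5.39697217 -9.06828574] 0.01950731707317073 [-9.57268168645721e-05, -0.0020978170503008543, 0.003]
```

```bash
cat >> h.py <<'E'
H0=H0+EY*(-.0021)
E
python3 - <<'E'
from h import *
from rig import manip as m
m.servo_line(arc(.0225)+OFF,ori(),rate=.008); m.hold(.15)
print("tug",m.get_contact_force().round(2),m.get_position().round(4))
for th in(.015,.0075): m.servo_line(arc(th)+OFF,ori(),rate=.01)
m.hold(.15);print("slack",m.get_contact_force().round(2),m.get_position().round(4))
for t in np.arange(.1,1.01,.1):
    m.move_to(arc(.0075)+OFF,ori(t)); m.hold(.05)
    f=m.get_contact_force();print(round(t,2),f.round(2),m.get_torque().round(2),m.get_position().round(4))
    if np.hypot(f[0],f[1])>25 or abs(f[2])>15: print("STOP");break
print(m.get_time(),m.get_width(),Ro.from_rotvec(m.get_ee_rot()).as_matrix()[:,0])
a=m.camera("scene")["image"][150:270,290:450]
cv2.imwrite("pics/t.png",cv2.resize(a[:,:,::-1],(640,480),interpolation=2))
E
```

```text
tug [ -2.22  -5.03 -11.89] [0.4668 0.0739 0.1714]
slack [-3.99 -6.05 -3.28] [0.4665 0.0739 0.169 ]
0.1 [-4.1  -5.88 -4.49] [-0.75  0.84 -0.04] [0.4665 0.074  0.169 ]
0.2 [-3.61 -5.51 -3.99] [-0.72  0.81  0.  ] [0.4665 0.074  0.169 ]
0.3 [-4.1  -4.99 -3.38] [-0.7   0.82 -0.06] [0.4664 0.074  0.169 ]
0.4 [-3.41 -6.14 -3.75] [-0.68  0.82 -0.06] [0.4664 0.074  0.169 ]
0.5 [-2.94 -5.32 -4.52] [-0.69  0.8  -0.06] [0.4664 0.074  0.169 ]
0.6 [-2.75 -5.53 -4.51] [-0.73  0.83 -0.04] [0.4664 0.074  0.169 ]
0.7 [-3.08 -5.76 -4.38] [-0.72  0.9  -0.05] [0.4664 0.074  0.169 ]
0.8 [-4.11 -5.49 -4.51] [-0.68  0.88 -0.08] [0.4664 0.0739 0.169 ]
0.9 [-2.74 -6.95 -4.81] [-0.72  0.88 -0.1 ] [0.4664 0.0739 0.1689]
1.0 [-3.15 -5.8  -4.1 ] [-0.73  0.88 -0.05] [0.4664 0.0739 0.1689]
13.175 0.015434729619754397 [ 5.78155038e-01  8.15926887e-01 -2.58381610e-04]
```

View pics/t.png

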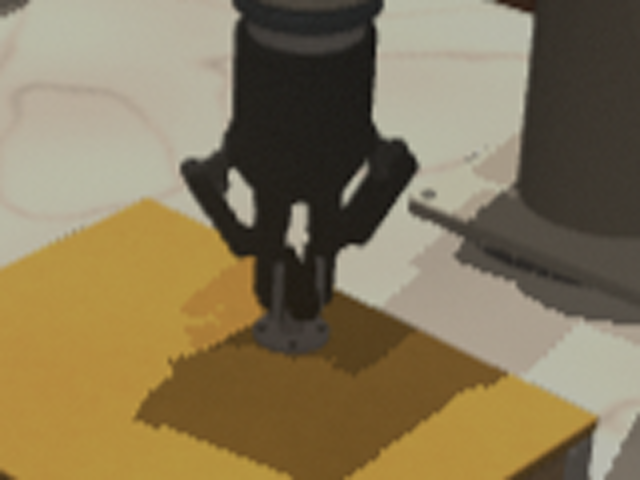

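Confirmed caught: the pull grew to 12 N at about 4 to 5 N/mm. The handle is now turned about 1 rad, with the bar between the pads. Next I'll lift with lean.

Run:
```python
from h import *
from rig import manip as m
def tgt(th,lean): return arc(th)+Ro.from_rotvec(EY*lean).apply(OFF)
def rep(n): print(n,m.get_contact_force().round(1),m.get_position().round(4),m.get_width().__round__(4))
ok=True
for th in np.r_[np.arange(.015,.045,.005),np.arange(.05,.26,.02)]:
    m.servo_line(tgt(th,th),ori(1.0,th),rate=.02)
    f=m.get_contact_force();rep(round(th,3))
    if f[2]<-11 and th<.15: ok=False;print("STOP");break
if ok:
    for t in np.arange(.8,-.01,-.2): m.move_to(tgt(th,th),ori(t,th))
    rep("back")
print(m.get_time(),th)
```

```text
0.015 [-3.2 -5.8 -3.2] [0.4669 0.0739 0.1706] 0.0152
0.02 [-4.4 -5.3 -3.8] [0.4671 0.0739 0.1716] 0.0154
0.025 [-3.1 -6.8 -2.5] [0.4674 0.0739 0.1727] 0.0155
0.03 [-3.9 -6.  -3.3] [0.4677 0.0739 0.1737] 0.0156
0.035 [-4.1 -6.1 -2.2] [0.4679 0.0739 0.1747] 0.0155
0.04 [-4.8 -5.2 -3.2] [0.4683 0.0738 0.1757] 0.0151
0.05 [-4.6 -5.5 -3.6] [0.4688 0.0738 0.1778] 0.0155
0.07 [-5.  -6.  -3.6] [0.47   0.0738 0.1818] 0.0153
0.09 [-4.6 -6.  -2.6] [0.4713 0.0737 0.1858] 0.0151
0.11 [-4.4 -4.8 -3.1] [0.4726 0.0736 0.1898] 0.0154
0.13 [-5.6 -6.1 -3.4] [0.474  0.0736 0.1938] 0.0153
0.15 [-4.6 -5.1 -3.2] [0.4756 0.0735 0.1977] 0.015
0.17 [-5.6 -5.9 -2.7] [0.4772 0.0734 0.2016] 0.0154
0.19 [-4.2 -5.1 -1.7] [0.4788 0.0733 0.2055] 0.0152
0.21 [-4.6 -4.1 -1.9] [0.4806 0.0732 0.2093] 0.0152
0.23 [-4.7 -4.9 -2.3] [0.4824 0.0732 0.2131] 0.0158
0.25 [-4.5 -4.  -2.3] [0.4843 0.0731 0.2169] 0.015
back [-4.8 -4.6 -2.5] [0.4845 0.0731 0.2171] 0.0152
20.1083 0.25000000000000006
```

Run:
```python
from h import *
from rig import manip as m
def tgt(th,lean): return arc(th)+Ro.from_rotvec(EY*lean).apply(OFF)
for th in np.linspace(.25,.88,15)[1:]:
    l=.25+.4*(th-.25)
    m.servo_line(tgt(th,l),ori(0,l),rate=.05)
    f=m.get_contact_force();print(round(th,2),f.round(1),round(m.get_width(),4))
    if np.linalg.norm(f)>30: print("STOP");break
m.hold(.3)
print(m.get_time(),m.get_position(),tgt(th,l),m.get_grip_force())
cv2.imwrite("pics/e.png",m.camera("scene")["image"][:,:,::-1])
```

```text
0.3 [-4.6 -4.4 -3.1] 0.0152
0.34 [-4.1 -4.4 -3.1] 0.0156
0.38 [-4.4 -4.3 -3.6] 0.0156
0.43 [-3.4 -4.1 -3.8] 0.0152
0.48 [-2.9 -5.1 -3.4] 0.0155
0.52 [-2.7 -4.7 -3.8] 0.0155
0.56 [-2.6 -3.9 -4.5] 0.0154
0.61 [-2.9 -5.1 -3.4] 0.0151
0.66 [-2.4 -5.3 -4. ] 0.0155
0.7 [-2.6 -4.6 -3.6] 0.0153
0.74 [-2.4 -4.4 -3.2] 0.0155
0.79 [-1.6 -5.8 -3.8] 0.0152
0.84 [-3.  -5.2 -3.4] 0.0153
0.88 [-2.9 -4.8 -3.4] 0.0154
25.1917 [0.57652633 0.06884385 0.3092056 ] [0.57573026 0.06909977 0.30866599] 39.6874862909317
```

View pics/e.png

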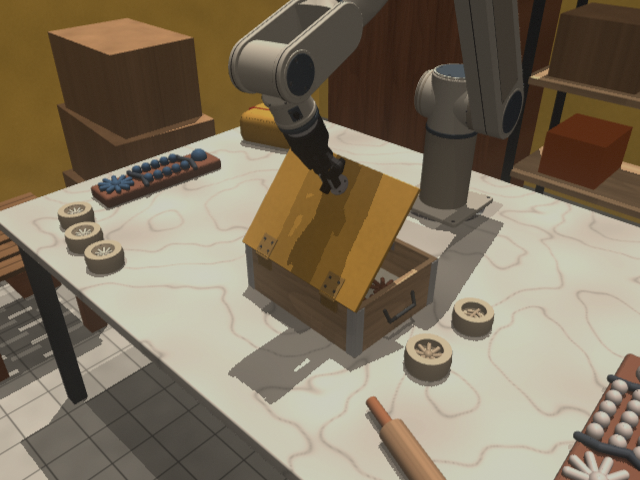

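The lid stands open at about 50°, held by the handle at about (338,184). The two moulds in view, at (428,357) and (473,316), haven't moved.

```bash
python3 -c "
from rig import manip as m
print(m.sign_off())"
```

```text
the job is handed in; nothing more can be done
None
```

The catch had bitten, so I turned the handle counterclockwise to free it and lifted; I handed in with the gripper holding the lid up by the T-handle at about 50° (no verdict was returned), and the two moulds visible in the last picture had not moved (the skull mould was hidden).

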